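# Open the camera case to its stop and put the lens away

## Robot

A 6-joint arm with a two-finger parallel gripper is mounted at the origin on the work surface. World frame = base frame: x ahead of the robot, y to its left, z up, the work surface at z = 0. Lengths are in m, angles in rad, forces in N, time in s.
With the tool pointing down it reaches from about 0.325 to 0.85 m from the base axis. Payload 4.4 kg.
Tool frame: the origin (TCP) lies between the finger pads; the fingertips stand 14 mm ahead of it and the grasp point (between the pads) lies 5 mm behind it (r.tips_ahead is the distance from the TCP to the fingertips, in m); z points along the fingers, y is the direction in which the jaws open and shut (so a half turn about z gives the same grasp; the last joint's range is limited). The gripper opens to 94 mm and grips with 3 to 60 N. Pads are 16 mm wide; open, the fingers measure 119 mm over their backs; the gripper's body (75 mm by 177 mm) begins 78 mm behind the grasp point.
Start: joints at [-1.442, 0.207, 1.542, -0, 1.393, -0.15], TCP at [0.159, -0.553, 0.219] pointing down, gripper open.
Joint ranges: [-2.73, 2.73], [-0.86, 2.22], [0.23, 2.46], [-1.11, 4.25], [0.08, 2.63], [-2.82, 2.82]. Speed limits (rad/s): [2.79, 2.79, 3.14, 3.14, 3.14, 3.14].

## Interface

Orientations are given as [roll, pitch, yaw] about the fixed x, y, z axes, in that order (R = Rz(yaw) Ry(pitch) Rx(roll)).
In Python, from workcell import r gives the robot as it stands. The module is installed in compiled form; this text tells all that it offers.
- The arm moves only by the shell command python3 -m inch 'ROWS' [FORCE]. ROWS is JSON, a list of rows, each a list of 3 entries, a list of its own where there are three numbers: the opening in per cent of the stroke, from 0 (shut) to 100 (fully open), then the shift along the tool's x, y, z in m, then the turn about the tool's z in rad. In form: [[claw, [x, y, z], twist], ...]. A call has 1 to 5 rows; each row shifts and turns the commanded pose from where the row before left it, along the tool's axes as they then stand; what a row does not reach is not made up. A row lasts 1/8 s, in which the tool goes at most 62.5 mm and 10.7 degrees, less where a joint would pass 70% of its speed; a pose out of reach is approached as far as the arm can. A call is refused whole if a number of a shift passes 0.0625 or a number of a turn 0.188, either way. A call with a gripper value outside its range is refused whole. The fingers move at their own pace and stop on an object; FORCE is the grip in N (left out, the last holds). Time passes only in rows, so rows that do not move let the fingers close. It gives the time, the measured TCP pose, the force and the opening at its end, in the units of the state.
- r.state(): the state, without advancing time (a new reading comes with each control period).
- r.grab_frame(name): name is "scene" or "top"; returns the picture (400x640x3 uint8, red, green, blue); there is no depth.
- r.camera_info(name): a dict with "mtx" (3x3 intrinsics, pixels), "xyz" and "orientation" of the camera in the world. Camera axes: x right, y up, looking along -z (the intrinsics and any distortion apply to the point x, -y, -z); pixel columns grow to the right and rows downward; lengths in m; the calibration is good to about 2 mm. A picture is of the moment at which its call begins. camera_info takes no time and is no camera call.
- r.sign_off(): hands the job in, once; it reports no verdict.
Trained networks look in the newest picture that a camera, given by its name, has taken for a name from the list of things; names that differ only in an ending like _2 or _b are one class to them, and where a whole thing is asked for, a point or a joint stands for the part that bears it (a point fixed in the world has none). Each returns a list of dicts, best first, with "score" (0 to 1); they miss things now and then, are a little off and sometimes report something else, mostly with a low value. They report only what shows in the picture. A call takes as long as a camera call.
- r.search_frame(camera, name): "extent" ([left, top, right, bottom] as shares, 0 to 1, of the picture: columns of its width, rows of its height, round what is visible of it).
- r.regions_of(camera, name): "pixels" (400x640 bool, what is visible of it) and "extent" ([left, top, right, bottom] as shares, 0 to 1, of the picture: columns of its width, rows of its height, round what is visible of it).
- r.landmark_of(camera, name): "location" ([column, row] as shares, 0 to 1, of the picture: columns of its width, rows of its height: a listed point, or the origin of a listed thing).
The state is a dict: "time_s": time; "joints": joint angles; "joint_vel": joint speeds; "joint_torque": joint torques, N m; "eef_pos": TCP position; "ee_rot": TCP orientation; "force": force on the tool from outside, world axes, zero at the start; "ft_torque": the same for the moment, N m; "gripper_width": opening from 0.0 (shut) to 1.0 (fully open).
Only numpy, scipy, OpenCV 4.12 (cv2) and the standard library are available. Lean on these libraries where they do the work, as an engineer would, in place of code of your own. Each camera call takes 0.05 s, during which the arm holds its last target. There are 200 camera calls.

## Task

Open the aluminium camera case: guide its lid up and over until it rests back on its hinge stop, without ever letting it fall or slam. Then stand the short black lens, the same way up as it stands on the shelf, fully down in the case's empty pocket, setting it down gently, and leave the case open. Leave the lens already in the case, the tripod, the battery case and the brush where they are.

Things in the scene. Friction and masses are not known exactly. Their poses are not given: they have to be found in the camera images.
- case: Lower shell of the aluminium camera case, fixed on the shelf: 180 mm deep (own x) by 300 mm wide (own y), rim 85 mm up, walls 5 mm; 113 mm high with the lid shut. Origin at the centre of its underside; own -x is its front, +x its hinged back. Its latches already hang open. Inside, a stiff grey tray (top 45 mm above the shelf) has two square pockets, at own y = -66 mm (empty) and +66 mm.
- lid (a joint): Lid angle in rad: 0 shut, 1.92 (110 degrees) resting on the stop built into its hinges. The lid, 180 x 300 x 28 mm, 0.3 to 0.6 kg, turns about the hinge axis (case's own y, through point hinge) with very little friction: let go below about 1.4 it falls shut, beyond about 1.45 it falls back onto the stop.
- hinge (a point): Middle of the hinge axis, at the top of the case's back wall, 85 mm above the shelf (own x = +90 mm of the case).
- handle (a point): Centre of the black grip bar of the bow handle on the lid's front edge. The bar is round, 12 mm thick, parallel to the hinge axis, 100 mm free between its legs, its centre 42 mm out from the lid's front face. Shut, it lies 97 mm above the shelf, 222 mm in front of the hinge axis and 12 mm above it; it swings with the lid about that axis.
- pocket (a point): Centre of the floor of the empty pocket, 76 mm square, sides along the case's own x and y, floor 8 mm above the shelf, 37 mm deep below the tray's top; it lies at own x = 0, y = -66 mm of the case.
- lens: The short black lens to put away: a standing cylinder 62 mm in diameter, 90 mm tall, ribbed ring in the middle, rear cap below and front cap on top, 0.2 to 0.45 kg. Origin at the centre of its underside, z up. It stands loose on the open shelf.
- stored_lens: A wider, flatter black lens, 76 mm in diameter and 58 mm tall, standing in the case's other pocket (88 mm square, same floor height), hidden while the lid is shut. Origin at the centre of its underside. Leave it there.
- tripod: Black tabletop tripod with a ball head and side knob, 167 mm tall, feet on a circle of 87 mm radius; origin on the shelf under its centre. Leave it.
- battery_case: Frosted plastic battery case lying flat, 105 (own x) x 68 (own y) x 24 mm; origin at the centre of its underside. Leave it.
- brush: Cleaning brush with a steel handle, lying along its own x, 151 mm long, 13 mm high; origin near its middle, on the shelf. Leave it.

How it is judged:
On the way, in this order (a step that is already met when the one before it is completed fails the run):
1. the lid is open and rests on its stop (value of joint lid above 1.86 rad and velocity of joint lid below 0.1 rad/s), for 0.3 s.
2. the lens stands fully down in the empty pocket (horizontal distance between lens and pocket below 0.014 m and z of lens in the frame of pocket below 0.005 m and angle between lens's own z axis and vertical below 0.1 rad), for 0.3 s.
At the end, for the whole second after the job is handed in: Lid on its stop (within 3.5 degrees of 110); lens still and upright (within 6 degrees) on the floor of the empty pocket (within 5 mm in height, 14 mm of its centre); stored lens within 20 mm and tripod, battery case and brush within 30 mm of where they began (all of step 2 and value of joint lid above 1.86 rad and linear speed of lens below 0.02 m/s and distance of stored_lens from where it was at the start of the episode below 0.02 m and distance of each of tripod, battery_case, brush from where it was at the start of the episode below 0.03 m); the robot touches nothing.
It fails at once if the lid falls or is flung, open or shut: it swings faster than 1.8 rad/s (velocity of joint lid above 1.8 rad/s or velocity of joint lid below -1.8 rad/s).
It fails at once if the lens is dropped (falls untouched faster than 0.4 m/s, a drop of about 8 mm) or rammed into the case (over 80 N) ((linear speed of lens above 0.4 m/s and contact force between lens and the fingers below 0.2 N) or contact force between lens and case above 80 N).
It fails at once if the stored lens is displaced by over 20 mm (distance of stored_lens from where it was at the start of the episode above 0.02 m).
It fails at once if the tripod, battery case or brush is displaced by over 30 mm (distance of any of tripod, battery_case, brush from where it was at the start of the episode above 0.03 m).
It also fails if it takes over 59 s, if anything falls off the work surface, if the arm or the gripper's body presses on something with over 40 N, if the wrist force passes 120 N, or if a joint passes its speed limit or range.

## Working session

There is one attempt and no reset: what is moved stays moved. The work goes in short steps, Python scripts to look and compute and a shell command to move; the robot and the scene stay as the last step left them, time stands still between calls to the robot, and variables do not carry over. Pictures are saved under pics/ and viewed, about 8 in all and at most 12, crops included, and the job is handed in when it is done.

```bash
mkdir -p pics
cat > h.py <<'E'
import numpy as np, cv2
from scipy.spatial.transform import Rotation as R
from workcell import r
def cam(n):
    c=r.camera_info(n); return np.array(c["mtx"]),np.array(c["xyz"]),c["orientation"]
def rot(o):
    o=np.array(o)
    return o if o.shape==(3,3) else R.from_euler('xyz',o).as_matrix()
def ray(n,uv):
    K,p,o=cam(n); d=np.linalg.inv(K)@[uv[0],uv[1],1]; return p,rot(o)@(d*[1,-1,-1])
def onz(n,uv,z):
    p,d=ray(n,uv); return p+d*(z-p[2])/d[2]
def proj(n,P):
    K,p,o=cam(n); q=(rot(o).T@(np.array(P)-p))*[1,-1,-1]; q=K@q; return q[:2]/q[2]
def save(n,f):
    im=r.grab_frame(n); cv2.imwrite(f'pics/{f}.png',im[:,:,::-1]); return im
E
python3 - <<'E'
from h import *
print(r.state())
for n in("scene","top"):
    print(r.camera_info(n)); save(n,n+'0')
    for t in("case","hinge","handle","pocket","lens","tripod","battery_case","brush"):
        l=r.landmark_of(n,t)[:2]
        print(n,t,[(np.round(np.array(a["location"])*[640,400],1),round(a["score"],2)) for a in l])
E
```

```text
{'time_s': 0.0, 'joints': array([-1.44151666e+00,  2.07440242e-01,  1.54290385e+00,  5.99951352e-06,
        1.39346036e+00, -1.50527429e-01]), 'joint_vel': array([-0.00059949, -0.00094724,  0.00071673,  0.0005756 , -0.00070133,
        0.00036805]), 'joint_torque': array([-5.18663001e-04, -3.70879734e+01, -2.81415296e+01,  6.97951368e-02,
        3.61692114e-02, -1.82907042e-04]), 'eef_pos': array([ 0.15867666, -0.55189764,  0.21830302]), 'ee_rot': array([-3.13940675e+00, -3.37517310e-04,  2.79805666e-01]), 'force': array([0.37340931, 0.51076196, 0.01350168]), 'ft_torque': array([-0.0157953 , -0.01918855, -0.02953636]), 'gripper_width': 1.0016367296388111}
{'mtx': array([[436.38454337,   0.        , 314.08382253],
       [  0.        , 436.38454337, 198.45347873],
       [  0.        ,   0.        ,   1.        ]]), 'xyz': array([1.17702441, 0.23915171, 0.72230255]), 'orientation': array([8.09468641e-01, 1.69734356e-03, 2.08333820e+00])}
scene case [(array([407.8, 250.3]), 0.9)]
scene hinge [(array([452.1, 243.2]), 0.68)]
scene handle [(array([358.8, 188.1]), 0.76), (array([405.9, 249.2]), 0.33)]
scene pocket []
scene lens [(array([242.8, 204.6]), 0.69)]
scene tripod [(array([272.7, 290.4]), 0.55)]
scene battery_case [(array([297.1, 169.2]), 0.59), (array([453.7, 247.6]), 0.2)]
scene brush [(array([202.6, 170. ]), 0.61)]
{'mtx': array([[465.9033917 ,   0.        , 322.40153276],
       [  0.        , 465.9033917 , 194.14531783],
       [  0.        ,   0.        ,   1.        ]]), 'xyz': array([ 0.5020869 , -0.10271837,  1.3222815 ]), 'orientation': array([ 0.09808848,  0.00462675, -1.55830324])}
top case [(array([250. , 217.8]), 0.93)]
top hinge [(array([212.2, 210.5]), 0.92)]
top handle [(array([289.9, 230.4]), 0.74)]
top pocket []
top lens []
top tripod [(array([318.8, 140.9]), 0.84)]
top battery_case [(array([371.9, 260. ]), 0.69)]
top brush [(array([443.7, 215.8]), 0.49)]
```

Run:
```python
from h import *
a=cv2.imread('pics/scene0.png');b=cv2.imread('pics/top0.png')
s=np.vstack([a,b]); cv2.imwrite('pics/both.png',cv2.resize(s,(480,600)))
for t,z in(("case",0),("hinge",.085),("handle",.097),("tripod",0),("battery_case",0),("brush",0),("lens",0)):
  for n in("scene","top"):
    l=r.landmark_of(n,t)
    for q in l[:1]: print(n,t,np.round(onz(n,np.array(q["location"])*[640,400],z),4))
for q in r.regions_of("top","lens"): print(q["score"],q["extent"])
```

```text
scene case [ 0.5591  0.1193 -0.    ]
top case [0.5622 0.1098 0.    ]
scene hinge [0.5738 0.201  0.085 ]
top hinge [0.5765 0.1973 0.085 ]
scene handle [ 0.5314 -0.0162  0.097 ]
top handle [ 0.526  -0.0115  0.097 ]
scene tripod [ 0.7851 -0.0761  0.    ]
top tripod [ 0.7862 -0.0826  0.    ]
scene battery_case [ 0.4431 -0.2255  0.    ]
top battery_case [ 0.4478 -0.2365  0.    ]
scene brush [ 0.5649 -0.4363  0.    ]
top brush [ 0.5746 -0.4397  0.    ]
scene lens [ 0.6178 -0.2703  0.    ]
0.92 [0.5844, 0.4713, 0.6262, 0.527]
0.31 [0.2963, 0.3952, 0.4631, 0.709]
```

View pics/scene0.png

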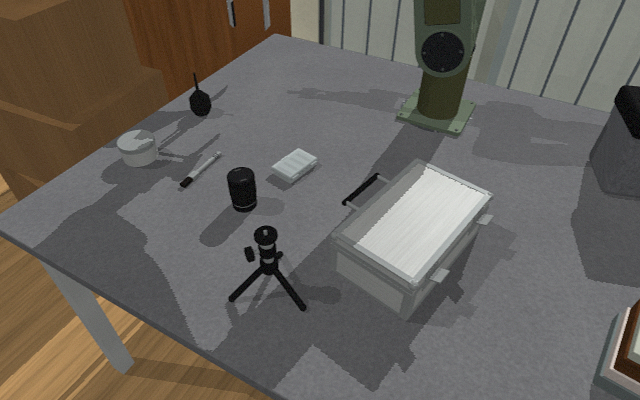

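View pics/top0.png

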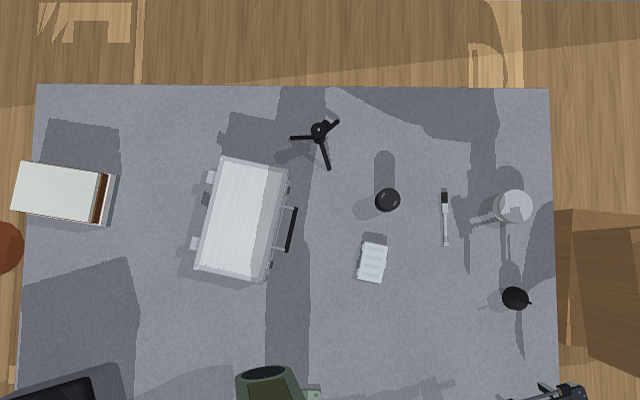

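The scene view shows the case at about (410,240) with its handle at (360,188), the lens at (242,190), the tripod at (268,265), and the battery case and brush. The top view shows the handle bar at about (291,230), facing world -y, the lens at (387,200) and the tripod at (319,135). Next I refine the bar axis and the lens position.

Run:
```python
from h import *
b=cv2.imread('pics/top0.png')
g=b[195:265,270:305].max(2); ys,xs=np.where(g<45); xs=xs+270; ys=ys+195
print(len(xs),xs.min(),xs.max(),ys.min(),ys.max())
W=np.array([onz("top",(x,y),.101) for x,y in zip(xs,ys)])[:,:2]
m=W.mean(0);u=np.linalg.svd(W-m)[2][0];print("bar",m,u,np.degrees(np.arctan2(u[1],u[0])),np.ptp((W-m)@u))
# lens: silhouette at top
g=b[180:220,368:408].max(2).astype(np.uint8); mk=r.regions_of("top","lens")[0]["pixels"]
y,x=np.where(mk); c=cv2.findContours(mk.astype(np.uint8),0,1)[0]
print(cv2.minEnclosingCircle(max(c,key=len)), proj("top",[.6,-.27,.09])-proj("top",[.6,-.27,0]))
e=(x.min()+x.max())/2,(y.min()+y.max())/2; print("lens",onz("top",e,.08),onz("top",(e[0]-.5,e[1]),.09))
ex=r.regions_of("scene","lens")[0]["extent"]; print(np.array(ex)*[640,400,640,400])
P=onz("top",e,.08)[:2]
print(proj("scene",[*P,0]),proj("scene",[*P,.09]))
# lid top rect
mk=cv2.inRange(b[140:300,180:300],(150,150,150),(255,255,255)); c=max(cv2.findContours(mk,0,1)[0],key=cv2.contourArea)
box=cv2.boxPoints(cv2.minAreaRect(c))+[180,140]; B=np.array([onz("top",q,.113)[:2] for q in box]); print(B,B.mean(0),np.linalg.norm(B-np.roll(B,1,0),axis=1))
```

```text
174 285 297 207 251
bar [ 0.52892034 -0.01341204] [-0.97922782  0.20276312] 168.30141456701278 0.11756948743238785
((386.9285583496094, 200.2142791748047), 13.257752418518066) [ 4.29737819 -2.45618878]
lens [ 0.61061698 -0.26971965  0.08      ] [ 0.60972731 -0.26704991  0.09      ]
[228.672 162.68  259.2   210.8  ]
[244.82921037 202.82818645] [240.34787517 173.92848731]
[[0.42870197 0.25555009]
 [0.72916874 0.19798649]
 [0.68726618 0.00767906]
 [0.38903295 0.06949259]] [0.55854246 0.13267706] [0.19023939 0.30593112 0.19486596 0.30457179]
```

```bash
python3 -m inch '[[35,[0,0,0],-0.161],[35,[0,0,0],-0.161],[35,[0,0,0],-0.161],[35,[0.01,-0.02,0],0]]' 15
python3 -m inch '[[35,[0.019,-0.045,0],0],[35,[0.019,-0.045,0],0],[35,[0.019,-0.045,0],0],[35,[0.019,-0.045,0],0],[35,[0.019,-0.045,0],0]]'
python3 -m inch '[[35,[0.019,-0.045,0],0],[35,[0.019,-0.045,0],0],[35,[0.019,-0.045,0],0],[35,[0.019,-0.045,0],0],[35,[0.019,-0.045,0],0]]'
python3 -m inch '[[35,[0.019,-0.045,0],0],[35,[0.019,-0.045,0],0],[35,[0.016,-0.04,0],0],[35,[0,0,0],0]]'
python3 - <<'E'
from h import *
im=save("scene","a"); cv2.imwrite('pics/a_c.png',cv2.resize(im[80:280,280:540,::-1],None,fx=3,fy=3))
s=r.state(); p=s["eef_pos"]; y=s["ee_rot"]; d=np.array([.529,-.0135,.092])-p
print(s["time_s"],p,y,R.from_euler('xyz',y).as_matrix().T@d, s["joints"])
r.grab_frame("top")
for n in("scene","top"):
  for q in r.landmark_of(n,"handle")[:1]: print(n,q["score"],onz(n,np.array(q["location"])*[640,400],.097))
E
```

```text
time_s: 2.25
eef_pos: [0.1522, -0.5319, 0.2195]
ee_rot: [3.141, 0.0, 0.764]
force: [0.0, 0.7, 0.5]
gripper_width: 0.611
time_s: 2.88
eef_pos: [0.065, -0.3016, 0.2195]
ee_rot: [3.142, 0.001, 0.763]
force: [-0.1, -0.1, 1.3]
gripper_width: 0.346
time_s: 3.5
eef_pos: [-0.0264, -0.157, 0.2166]
ee_rot: [-3.09, -0.055, 0.762]
force: [-0.4, -0.7, -0.3]
gripper_width: 0.351
time_s: 4.0
eef_pos: [-0.1056, -0.0987, 0.2252]
ee_rot: [-3.061, -0.117, 0.756]
force: [0.8, -0.3, -0.0]
gripper_width: 0.352
4.05 [-0.10531544 -0.09874928  0.2249825 ] [-3.06149025 -0.11679285  0.75550374] [0.50114658 0.38708969 0.16223914] [-2.73181523 -0.85929178  2.30348167 -0.11743989  1.77880654 -1.94080341]
scene 0.89 [ 0.51893184 -0.02168524  0.097     ]
top 0.97 [ 0.51418976 -0.01243     0.097     ]
```

The turn about tool z has the opposite sign to yaw, because z points down, so the arm went the wrong way. I back out along the same path and check each call.

```bash
python3 -m inch '[[35,[-0.019,0.045,0],0],[35,[-0.019,0.045,0],0],[35,[-0.019,0.045,0],0],[35,[0,0,0],0]]'
python3 - <<'E'
from h import *
s=r.state();print(s["eef_pos"],s["ee_rot"],s["joints"])
E
```

```text
time_s: 4.7
eef_pos: [-0.0536, -0.2312, 0.2073]
ee_rot: [-3.061, -0.122, 0.764]
force: [0.2, 0.3, 0.6]
gripper_width: 0.351
[-0.05359032 -0.23119051  0.20732915] [-3.06082054 -0.12179779  0.76432891] [-2.10430473 -0.48750315  2.17786378 -0.04507429  1.59016805 -1.30050205]
```

```bash
cat >> h.py <<'E'
A=np.radians(78.4); OX=np.array([np.cos(A),np.sin(A),0]); OY=np.array([-OX[1],OX[0],0])
def plan(target,perp=None,n=1):
    s=r.state(); M=R.from_euler('xyz',s["ee_rot"]).as_matrix(); out=None
    print("t",round(s["time_s"],2),"pos",np.round(s["eef_pos"],4),"zaxis",np.round(M[:,2],3),"J",np.round(s["joints"],2))
    if perp is not None:   # twist so tool x is perpendicular to perp
        ts=np.linspace(-np.pi,np.pi,7201); v=np.cos(ts)*(M[:,0]@perp)+np.sin(ts)*(M[:,1]@perp)
        z=ts[np.where(np.diff(np.sign(v)))[0]]; print("twists",np.round(z,3))
        t=z[np.argmin(abs(z))]; M2=M@R.from_euler('z',t).as_matrix(); print("after twist",np.round(M2.T@(np.array(target)-s["eef_pos"])/n,4))
    print("now",np.round(M.T@(np.array(target)-s["eef_pos"])/n,4))
E
python3 -c "
from h import *
plan([.08,-.48,.22],OX)"
```

```text
t 4.7 pos [-0.0536 -0.2312  0.2073] zaxis [ 0.032  0.142 -0.989] J [-2.1  -0.49  2.18 -0.05  1.59 -1.3 ]
twists [-2.17   0.971]
after twist [ 0.1809  0.2128 -0.0437]
now [-0.0737  0.2694 -0.0437]
```

```bash
python3 -m inch '[[35,[-0.0105,0.0385,-0.006],0],[35,[-0.0105,0.0385,-0.006],0],[35,[-0.0105,0.0385,-0.006],0],[35,[-0.0105,0.0385,-0.006],0],[35,[-0.0105,0.0385,-0.006],0]]'
python3 -m inch '[[35,[-0.0105,0.0385,-0.006],0],[35,[-0.0105,0.0385,-0.006],0.162],[35,[0,0,0],0.162],[35,[0,0,0],0.162],[35,[0,0,0],0.162]]'
python3 -m inch '[[35,[0,0,0],0.162],[35,[0,0,0],0.162],[35,[0,0,0],0]]'
python3 -c "
from h import *
plan([.529,-.016,.22],OX,14)"
```

```text
time_s: 5.32
eef_pos: [0.038, -0.409, 0.2169]
ee_rot: [-3.061, -0.117, 0.755]
force: [-0.7, 0.1, 0.0]
gripper_width: 0.352
time_s: 5.95
eef_pos: [0.0747, -0.4793, 0.2201]
ee_rot: [-3.006, -0.044, 0.103]
force: [0.6, -0.0, -0.1]
gripper_width: 0.351
time_s: 6.32
eef_pos: [0.0749, -0.4794, 0.2202]
ee_rot: [-3.0, -0.0, -0.211]
force: [-0.3, 0.7, -0.5]
gripper_width: 0.35
t 6.33 pos [ 0.0749 -0.4794  0.2202] zaxis [ 0.03   0.138 -0.99 ] J [-1.61  0.11  1.66  0.02  1.51  0.17]
twists [-0.009  3.133]
after twist [ 0.0251 -0.0385  0.0056]
now [ 0.0248 -0.0388  0.0056]
```

```bash
python3 -m inch '[[35,[0.025,-0.0385,0.0055],0],[35,[0.025,-0.0385,0.0055],0],[35,[0.025,-0.0385,0.0055],0],[35,[0.025,-0.0385,0.0055],0],[35,[0.025,-0.0385,0.0055],0]]'
python3 -m inch '[[35,[0.025,-0.0385,0.0055],0],[35,[0.025,-0.0385,0.0055],0],[35,[0.025,-0.0385,0.0055],0],[35,[0.025,-0.0385,0.0055],0],[35,[0.025,-0.0385,0.0055],0]]'
python3 -c "
from h import *
plan([.529,-.016,.22],OX,4)"
```

```text
time_s: 6.95
eef_pos: [0.2394, -0.3147, 0.2201]
ee_rot: [-3.0, -0.001, -0.209]
force: [0.8, -0.2, 0.8]
gripper_width: 0.353
time_s: 7.58
eef_pos: [0.4025, -0.151, 0.2203]
ee_rot: [-3.0, -0.001, -0.208]
force: [0.0, -1.0, 0.2]
gripper_width: 0.348
t 7.58 pos [ 0.4025 -0.151   0.2203] zaxis [ 0.03   0.138 -0.99 ] J [-0.66 -0.09  1.86  0.13  1.43  1.1 ]
twists [-0.006  3.135]
after twist [ 0.0242 -0.039   0.0057]
now [ 0.024  -0.0392  0.0057]
```

```bash
python3 -m inch '[[35,[0.024,-0.039,0.0057],0],[35,[0.024,-0.039,0.0057],0],[35,[0.024,-0.039,0.0057],0],[35,[0.024,-0.039,0.0057],0],[35,[0,0,0],0]]'
python3 - <<'E'
from h import *
plan([.529,-.013,.092],OX,4)
im=save("scene","b"); cv2.imwrite('pics/b_c.png',cv2.resize(im[60:280,260:540,::-1],None,fx=2.5,fy=2.5))
for n in("scene","top"):
  if n=="top": r.grab_frame(n)
  for q in r.landmark_of(n,"handle")[:1]: print(n,q["score"],onz(n,np.array(q["location"])*[640,400],.097))
E
```

```text
time_s: 8.2
eef_pos: [0.5297, -0.0163, 0.2195]
ee_rot: [-2.999, -0.001, -0.205]
force: [-0.7, -0.5, 0.7]
gripper_width: 0.35
t 8.2 pos [ 0.5297 -0.0163  0.2195] zaxis [ 0.03   0.138 -0.99 ] J [-0.28  0.1   1.67  0.14  1.38  1.46]
twists [-3.000e-03  3.139e+00]
after twist [-0.0004  0.0037  0.0317]
now [-0.0004  0.0037  0.0317]
scene 0.9 [ 0.52664642 -0.01837055  0.097     ]
```

View pics/b_c.png

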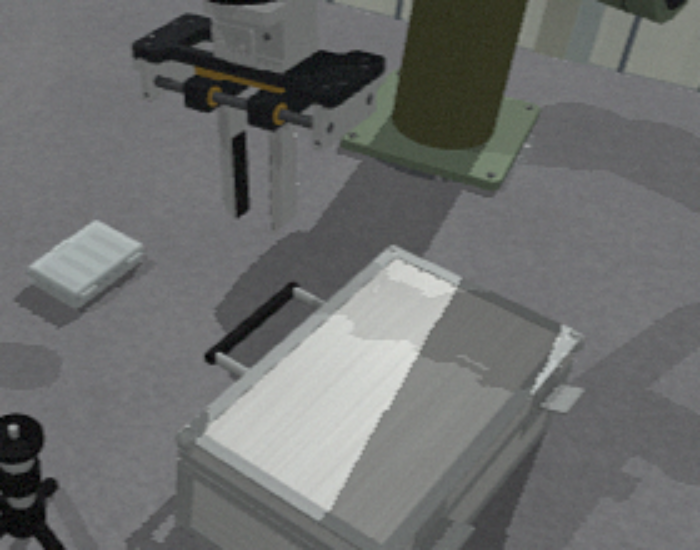

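The gripper hangs above the handle bar (bar at about crop (255,325)). The jaws are at right angles to it and open far enough to straddle it.

```bash
python3 -m inch '[[35,[0,0.0037,0.0317],0],[35,[0,0.0037,0.0317],0],[35,[0,0.004,0.0317],0],[35,[0,0.004,0.0317],0],[35,[0,0,0],0]]' 15
python3 - <<'E'
from h import *
plan([.529,-.013,.092])
im=save("scene","c"); cv2.imwrite('pics/c_c.png',cv2.resize(im[100:260,280:500,::-1],None,fx=3,fy=3))
E
```

```text
time_s: 9.02
eef_pos: [0.5264, -0.0152, 0.0892]
ee_rot: [-2.999, 0.006, -0.211]
force: [-0.3, 0.4, -0.1]
gripper_width: 0.348
t 9.03 pos [ 0.5264 -0.0152  0.0892] zaxis [ 0.024  0.14  -0.99 ] J [-0.28  0.25  1.79  0.16  1.12  1.43]
now [ 0.002  -0.0031 -0.0024]
```

View pics/c_c.png

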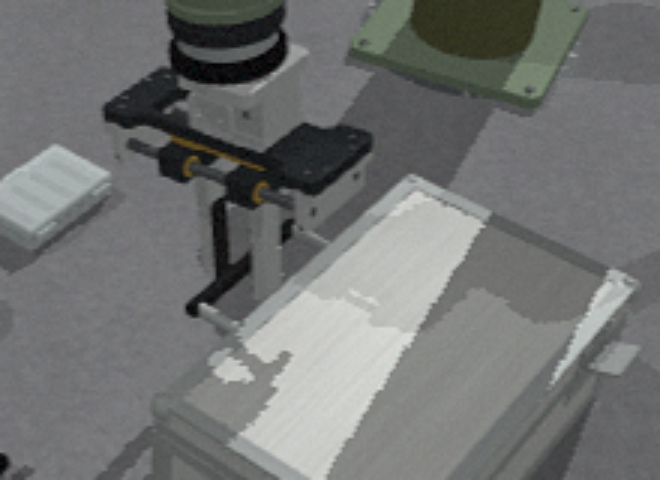

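The bar runs between the two fingers, at about crop (240,265), so I close on it.

```bash
python3 -m inch '[[20,[0,0,0],0],[8,[0,0,0],0],[0,[0,0,0],0],[0,[0,0,0],0]]' 15
python3 - <<'E'
from h import *
s=r.state(); print(s["force"],s["gripper_width"]); plan([.529,-.013,.092])
s=r.state(); M=R.from_euler('xyz',s["ee_rot"]).as_matrix()
g=s["eef_pos"]-.005*M[:,2]; p0=s["eef_pos"]
a0=np.arctan2(.012,.222)
rad=np.hypot(.012,.222)
prev=np.zeros(3)
for th in np.arange(.1,1.951,.1):
    a=a0+th; off=OX*(rad*np.cos(a0)-rad*np.cos(a))+np.array([0,0,rad*(np.sin(a)-np.sin(a0))])
    print(round(th,2),np.round(M.T@(off-prev),4),np.round(p0+off,3)); prev=off
E
```

```text
time_s: 9.57
eef_pos: [0.5314, -0.013, 0.0937]
ee_rot: [-2.996, -0.004, -0.21]
force: [1.5, 5.1, 3.2]
gripper_width: 0.121
[1.53921252 5.06822327 3.17023552] 0.12110220279827898
t 9.57 pos [ 0.5314 -0.013   0.0937] zaxis [ 0.034  0.142 -0.989] J [-0.28  0.25  1.79  0.16  1.12  1.43]
now [-0.0023  0.0007  0.0016]
0.1 [ 0.0001 -0.0055 -0.0215] [ 0.532 -0.011  0.116]
0.2 [ 0.     -0.0076 -0.0209] [ 0.533 -0.006  0.138]
0.3 [ 0.     -0.0097 -0.02  ] [0.534 0.    0.159]
0.4 [ 0.     -0.0116 -0.0189] [0.536 0.009 0.179]
0.5 [-0.     -0.0134 -0.0177] [0.538 0.019 0.199]
0.6 [-0.     -0.0151 -0.0163] [0.541 0.032 0.217]
0.7 [-0.0001 -0.0167 -0.0147] [0.543 0.046 0.234]
0.8 [-0.0001 -0.0181 -0.0129] [0.547 0.061 0.249]
0.9 [-0.0001 -0.0193 -0.0111] [0.55  0.078 0.263]
1.0 [-0.0001 -0.0203 -0.0091] [0.554 0.097 0.275]
1.1 [-0.0001 -0.0211 -0.007 ] [0.558 0.116 0.285]
1.2 [-0.0001 -0.0217 -0.0049] [0.562 0.137 0.293]
1.3 [-0.0001 -0.0221 -0.0027] [0.566 0.158 0.299]
1.4 [-0.0002 -0.0222 -0.0005] [0.571 0.179 0.302]
1.5 [-0.0002 -0.0222  0.0018] [0.575 0.201 0.304]
1.6 [-0.0002 -0.0219  0.004 ] [0.58  0.223 0.303]
1.7 [-0.0002 -0.0214  0.0061] [0.584 0.244 0.3  ]
1.8 [-0.0002 -0.0206  0.0082] [0.589 0.265 0.295]
1.9 [-0.0002 -0.0197  0.0102] [0.593 0.286 0.288]
```

The bar is gripped at 11.4 mm. I now swing the lid along its arc.

```bash
python3 -m inch '[[0,[0,-0.0055,-0.0215],0],[0,[0,-0.0076,-0.0209],0],[0,[0,-0.0097,-0.02],0],[0,[0,-0.0116,-0.0189],0],[0,[0,-0.0134,-0.0177],0]]'
python3 -m inch '[[0,[0,-0.0151,-0.0163],0],[0,[0,-0.0167,-0.0147],0],[0,[0,0,0],0]]'
python3 -c "
from h import *
plan([.543,.046,.234])"
```

```text
time_s: 10.2
eef_pos: [0.5375, 0.0177, 0.1978]
ee_rot: [-3.001, -0.003, -0.21]
force: [3.7, -1.1, -3.4]
gripper_width: 0.121
time_s: 10.58
eef_pos: [0.543, 0.0436, 0.2346]
ee_rot: [-3.003, -0.004, -0.209]
force: [-1.0, -7.4, 4.6]
gripper_width: 0.12
t 10.57 pos [0.543  0.0436 0.2346] zaxis [ 0.032  0.135 -0.99 ] J [-0.16  0.11  1.63  0.14  1.4   1.59]
now [-0.0005 -0.0022  0.0009]
```

```bash
python3 -m inch '[[0,[0,-0.0181,-0.0129],0],[0,[0,-0.0193,-0.0111],0],[0,[0,-0.0203,-0.0091],0],[0,[0,-0.0211,-0.007],0],[0,[0,-0.0217,-0.0049],0]]'
python3 -m inch '[[0,[0,-0.0221,-0.0027],0],[0,[0,-0.0222,-0.0005],0],[0,[0,0,0],0]]'
python3 -c "
from h import *
plan([.571,.179,.302])"
```

```text
time_s: 11.2
eef_pos: [0.5622, 0.1356, 0.293]
ee_rot: [-3.0, -0.003, -0.21]
force: [1.8, -3.0, 1.7]
gripper_width: 0.119
time_s: 11.58
eef_pos: [0.5712, 0.1795, 0.3016]
ee_rot: [-2.998, -0.003, -0.208]
force: [1.0, -1.9, 6.1]
gripper_width: 0.12
t 11.57 pos [0.5712 0.1795 0.3016] zaxis [ 0.032  0.14  -0.99 ] J [0.08 0.16 1.43 0.14 1.5  1.86]
now [-0.0001  0.0004 -0.0005]
```

Tracking is good. I finish the arc more slowly.

```bash
python3 -m inch '[[0,[0,-0.0222,0.0018],0],[0,[0,-0.0219,0.004],0],[0,[0,-0.0214,0.0061],0],[0,[0,-0.0103,0.004],0],[0,[0,-0.0103,0.0042],0]]'
python3 -m inch '[[0,[0,-0.01,0.005],0],[0,[0,-0.008,0.004],0],[0,[0,0,0],0]]'
python3 -c "
from h import *
plan([.593,.286,.288])"
```

```text
time_s: 12.2
eef_pos: [0.5892, 0.2653, 0.2921]
ee_rot: [-2.998, -0.0, -0.209]
force: [1.6, 1.9, 4.3]
gripper_width: 0.12
time_s: 12.58
eef_pos: [0.5929, 0.2835, 0.2853]
ee_rot: [-2.999, 0.0, -0.209]
force: [1.4, 2.6, 3.5]
gripper_width: 0.121
t 12.57 pos [0.5929 0.2835 0.2853] zaxis [ 0.029  0.139 -0.99 ] J [0.25 0.28 1.32 0.13 1.48 2.02]
now [-0.0004 -0.0028 -0.0023]
```

```bash
python3 -m inch '[[0,[0,-0.005,0.003],0],[0,[0,0,0],0]]'; python3 -m inch '[[0,[0,-0.004,0.003],0],[0,[0,0,0],0]]'
python3 - <<'E'
from h import *
plan([.593,.286,.288])
im=save("scene","d"); cv2.imwrite('pics/d_c.png',cv2.resize(im[40:320,240:600,::-1],None,fx=2,fy=2))
E
```

```text
time_s: 12.82
eef_pos: [0.5939, 0.2882, 0.2833]
ee_rot: [-2.999, 0.0, -0.21]
force: [0.8, 2.8, 4.9]
gripper_width: 0.118
time_s: 13.08
eef_pos: [0.5944, 0.2904, 0.2822]
ee_rot: [-3.003, 0.0, -0.21]
force: [-3.8, -2.5, 9.9]
gripper_width: 0.121
t 13.07 pos [0.5944 0.2904 0.2822] zaxis [ 0.029  0.135 -0.99 ] J [0.26 0.3  1.31 0.12 1.47 2.04]
now [-0.0005  0.0038 -0.0064]
```

View pics/d_c.png

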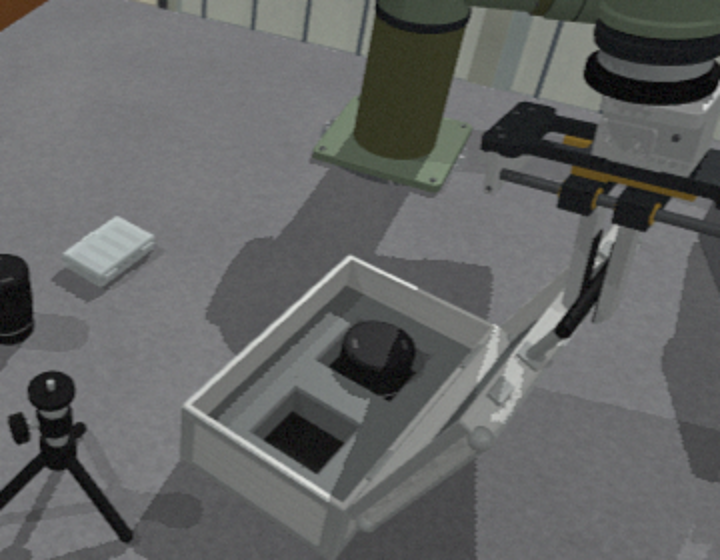

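The lid stands fully back and the contact force has risen to about 10 N, so it is on its stop. The empty pocket at crop (305,435) and the stored lens at (380,355) both show. I release the bar and retreat upward.

```bash
python3 -m inch '[[12,[0,0,0],0],[20,[0,0,0],0],[30,[0,0,0],0],[35,[0,0,0],0],[35,[0,0,-0.01],0]]'
python3 -m inch '[[35,[0,0,-0.03],0],[35,[0,0,-0.04],0],[35,[0,0,0],0]]'
python3 - <<'E'
from h import *
plan([.611,-.268,.32],OY,12); print(r.state()["force"])
im=save("scene","e"); t=save("top","e_t")
for n in("scene","top"):
  for nm,z in(("pocket",.008),("stored_lens",.008),("handle",.294),("hinge",.085),("case",0),("lens",0)):
    for q in r.landmark_of(n,nm)[:1]: print(n,nm,round(q["score"],2),np.array(q["location"])*[640,400],onz(n,np.array(q["location"])*[640,400],z))
cv2.imwrite('pics/e_c.png',cv2.resize(t[90:290,170:430,::-1],None,fx=3,fy=3))
E
```

```text
time_s: 13.75
eef_pos: [0.5938, 0.2905, 0.2893]
ee_rot: [-3.001, 0.003, -0.21]
force: [0.1, -0.9, 0.1]
gripper_width: 0.351
time_s: 14.12
eef_pos: [0.5946, 0.2814, 0.366]
ee_rot: [-2.995, -0.009, -0.21]
force: [0.6, -0.4, 0.1]
gripper_width: 0.349
t 14.12 pos [0.5946 0.2814 0.366 ] zaxis [ 0.039  0.141 -0.989] J [0.25 0.25 1.2  0.13 1.62 2.04]
twists [-1.578  1.564]
after twist [ 0.0447 -0.0106 -0.0026]
now [ 0.0109  0.0446 -0.0026]
[ 0.64295934 -0.37434872  0.05428761]
scene pocket 0.6 [391.68 264.4 ] [0.61727883 0.10506439 0.008     ]
scene stored_lens 0.56 [424.576 228.92 ] [0.49008501 0.13133997 0.008     ]
scene handle 0.7 [533.504 182.88 ] [0.59832523 0.28433291 0.294     ]
scene hinge 0.63 [453.568 246.4  ] [0.58029418 0.20570362 0.085     ]
scene case 0.58 [406.912 247.68 ] [0.55311998 0.11507475 0.        ]
scene lens 0.68 [245.12 203.  ] [ 0.61075641 -0.26877153  0.        ]
top pocket 0.76 [255.488 196.4  ] [0.6226268  0.09459437 0.008     ]
top stored_lens 0.96 [238.272 241.32 ] [0.49534715 0.139616   0.008     ]
top handle 0.83 [148.224 199.4  ] [0.58683876 0.28965857 0.294     ]
top hinge 0.56 [213.888 210.6  ] [0.57627062 0.19283816 0.085     ]
top case 0.64 [250.624 215.08 ] [0.56990026 0.10820777 0.        ]
top lens 0.9 [383.488 202.8  ] [ 0.60947307 -0.26905904  0.        ]
```

View pics/e_c.png

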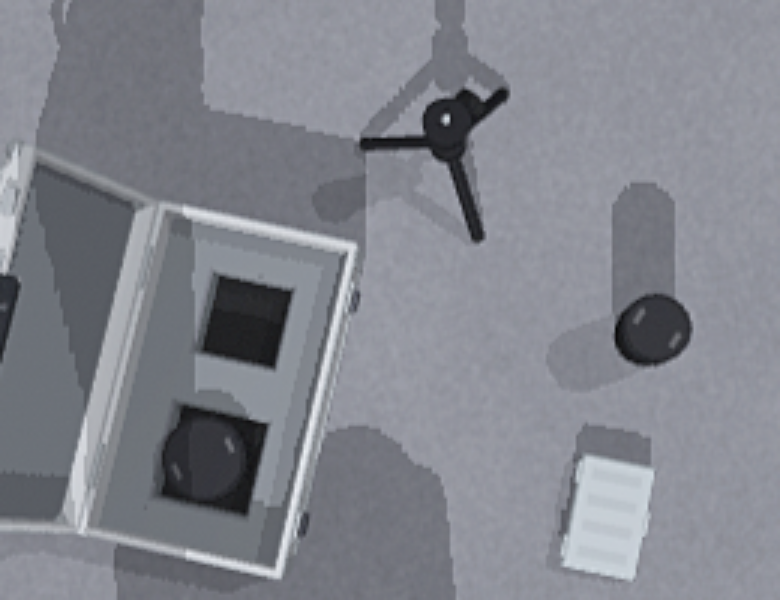

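The top view shows the lid back, the empty pocket at crop (246,321), the stored lens at (203,460) and the target lens at (653,330). I twist the jaws along the case's own y, so the leftover tool tilt lies in the plane between the pads, and then move over the lens.

```bash
python3 -m inch '[[60,[0,0,0],-0.175],[60,[0,0,0],-0.175],[60,[0,0,0],-0.175],[60,[0,0,0],-0.175],[60,[0,0,0],-0.175]]'
python3 -m inch '[[100,[0,0,0],-0.175],[100,[0,0,0],-0.175],[100,[0,0,0],-0.175],[100,[0,0,0],-0.175],[100,[0,0,0],0]]'
python3 - <<'E'
from h import *
plan([.611,-.269,.34],OY,13)
c=np.array([[215,273],[293,290],[275,370],[200,350]])/3+[170,90]
W=np.array([onz("top",q,.045) for q in c]); print(W[:,:2],W.mean(0))
E
```

```text
time_s: 15.45
eef_pos: [0.5926, 0.2811, 0.3604]
ee_rot: [-3.051, -0.11, 0.666]
force: [0.1, 0.6, 0.5]
gripper_width: 0.598
time_s: 16.08
eef_pos: [0.5926, 0.2811, 0.3603]
ee_rot: [3.141, -0.142, 1.363]
force: [0.3, 0.1, -1.1]
gripper_width: 0.999
t 16.07 pos [0.5926 0.2811 0.3603] zaxis [ 0.03   0.138 -0.99 ] J [0.25 0.26 1.2  0.13 1.62 0.46]
twists [-0.006  3.135]
after twist [-0.041   0.0099 -0.0043]
now [-0.0409  0.0101 -0.0043]
[[0.6615231  0.12841044]
 [0.64661971 0.05611505]
 [0.57275981 0.07082648]
 [0.59026092 0.14007381]] [0.61779089 0.09885645 0.045     ]
```

```bash
python3 -m inch '[[100,[-0.041,0.010,-0.0043],0],[100,[-0.041,0.010,-0.0043],0],[100,[-0.041,0.010,-0.0043],0],[100,[-0.041,0.010,-0.0043],0],[100,[-0.041,0.010,-0.0043],0]]'
python3 -m inch '[[100,[-0.041,0.010,-0.0043],0],[100,[-0.041,0.010,-0.0043],0],[100,[-0.041,0.010,-0.0043],0],[100,[-0.041,0.010,-0.0043],0],[100,[-0.041,0.010,-0.0043],0]]'
python3 -m inch '[[100,[-0.041,0.010,-0.0043],0],[100,[-0.041,0.010,-0.0043],0],[100,[-0.041,0.010,-0.0043],0],[100,[0,0,0],0]]'
python3 - <<'E'
from h import *
plan([.6107,-.2683,.14],OY,5)
E
```

```text
time_s: 16.7
eef_pos: [0.5994, 0.068, 0.3526]
ee_rot: [3.141, -0.142, 1.362]
force: [0.3, 0.1, -0.4]
gripper_width: 0.999
time_s: 17.32
eef_pos: [0.6063, -0.144, 0.3449]
ee_rot: [3.141, -0.142, 1.362]
force: [0.4, 0.1, 0.2]
gripper_width: 1.001
time_s: 17.82
eef_pos: [0.6098, -0.2728, 0.339]
ee_rot: [-3.141, -0.142, 1.358]
force: [-0.2, 0.7, 0.3]
gripper_width: 0.998
t 17.82 pos [ 0.6098 -0.2728  0.339 ] zaxis [ 0.029  0.138 -0.99 ] J [-0.61  0.38  1.09  0.13  1.73 -0.38]
twists [-0.01   3.131]
after twist [-0.0047 -0.      0.0395]
now [-0.0047  0.      0.0395]
```

```bash
python3 -m inch '[[100,[-0.0047,0,0.0395],0],[100,[-0.0047,0,0.0395],0],[100,[-0.0047,0,0.0395],0],[100,[-0.0047,0,0.0395],0],[100,[-0.0047,0,0.0395],0]]'
python3 - <<'E'
from h import *
plan([.6107,-.2683,.063],OY,4)
im=save("scene","f"); cv2.imwrite('pics/f_c.png',cv2.resize(im[80:240,160:360,::-1],None,fx=3,fy=3))
E
```

```text
time_s: 18.45
eef_pos: [0.6119, -0.2637, 0.1407]
ee_rot: [3.14, -0.142, 1.364]
force: [0.2, -1.3, 0.2]
gripper_width: 1.001
t 18.45 pos [ 0.6119 -0.2637  0.1407] zaxis [ 0.03   0.139 -0.99 ] J [-0.6   0.49  1.35  0.13  1.37 -0.43]
twists [-0.004  3.137]
after twist [-0.0039 -0.0001  0.0191]
now [-0.0039 -0.0001  0.0191]
```

View pics/f_c.png

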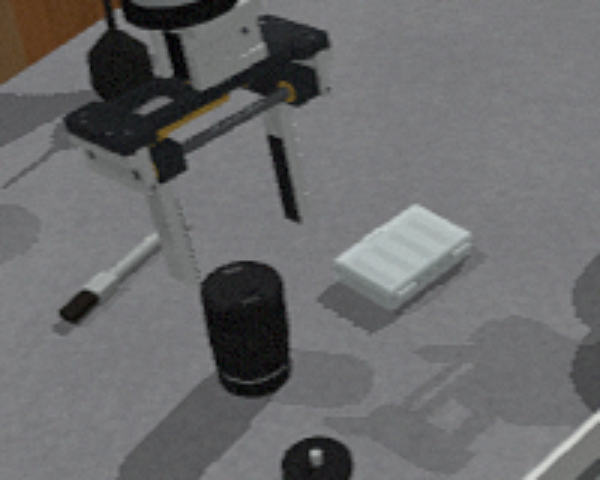

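The fingers hang above the lens on either side of it, at crop (185,280) and (290,220), with the lens at (245,320). I descend and grip.

```bash
python3 -m inch '[[100,[-0.0039,0,0.0191],0],[100,[-0.0039,0,0.0191],0],[100,[-0.0039,0,0.0191],0],[100,[-0.0039,0,0.0191],0],[100,[0,0,0],0]]' 20
python3 -m inch '[[70,[0,0,0],0],[60,[0,0,0],0],[55,[0,0,0],0],[50,[0,0,0],0],[50,[0,0,0],0]]' 20
python3 -c "
from h import *
plan([.6107,-.2683,.063],OY)"
```

```text
time_s: 19.12
eef_pos: [0.6091, -0.2688, 0.061]
ee_rot: [-3.138, -0.144, 1.364]
force: [0.6, -0.9, 0.4]
gripper_width: 0.998
time_s: 19.75
eef_pos: [0.6113, -0.27, 0.0643]
ee_rot: [3.139, -0.142, 1.365]
force: [0.6, 0.5, 0.4]
gripper_width: 0.656
t 19.75 pos [ 0.6113 -0.27    0.0643] zaxis [ 0.031  0.138 -0.99 ] J [-0.61  0.57  1.39  0.14  1.24 -0.45]
twists [-3.000e-03  3.138e+00]
after twist [ 0.0013 -0.001   0.0015]
now [ 0.0013 -0.001   0.0015]
```

```bash
python3 -m inch '[[50,[0.0014,0,-0.01],0],[50,[0.0056,0,-0.04],0],[50,[0.0056,0,-0.04],0],[50,[0.0076,0,-0.054],0],[50,[0,0,0],0]]' 25
python3 - <<'E'
from h import *
plan([.6195,.100,.21],OY,10); print(r.state()["force"],r.state()["gripper_width"])
r.grab_frame("scene")
for q in r.landmark_of("scene","lens")[:1]: print(np.array(q["location"])*[640,400],q["score"])
s=r.state()["eef_pos"]; print(proj("scene",[s[0],s[1],s[2]-.064]))
E
```

```text
time_s: 20.38
eef_pos: [0.6133, -0.2719, 0.2156]
ee_rot: [3.13, -0.137, 1.367]
force: [1.7, -0.6, -2.4]
gripper_width: 0.658
t 20.38 pos [ 0.6133 -0.2719  0.2156] zaxis [ 0.039  0.132 -0.99 ] J [-0.61  0.43  1.27  0.13  1.49 -0.42]
twists [-2.00e-03  3.14e+00]
after twist [ 0.0361 -0.0069  0.0055]
now [ 0.0361 -0.007   0.0055]
[ 1.66052213 -0.56549577 -2.41319732] 0.6578486156442229
[236.288 151.   ] 0.76
[237.4102961  154.27877697]
```

```bash
python3 -m inch '[[50,[0.018,-0.0035,0.0025],0],[50,[0.036,-0.007,0.005],0],[50,[0.036,-0.007,0.005],0],[50,[0.036,-0.007,0.005],0],[50,[0.036,-0.007,0.005],0]]'
python3 -m inch '[[50,[0.036,-0.007,0.005],0],[50,[0.036,-0.007,0.005],0],[50,[0.036,-0.007,0.005],0],[50,[0.036,-0.007,0.005],0],[50,[0.036,-0.007,0.005],0]]'
python3 -m inch '[[50,[0.018,-0.0035,0.0025],0],[50,[0,0,0],0],[50,[0,0,0],0]]'
python3 - <<'E'
from h import *
plan([.6195,.100,.21],OY)
im=save("scene","g"); t=save("top","g_t")
for n in("scene","top"):
  for nm in("lens","pocket","case"):
    for q in r.landmark_of(n,nm)[:1]: 
      uv=np.array(q["location"])*[640,400]; print(n,nm,round(q["score"],2),uv,onz(n,uv,{"lens":r.state()["eef_pos"][2]-.064,"pocket":.008,"case":0}[nm]))
a=im[120:340,300:520,::-1]; b=t[130:290,170:330,::-1]
cv2.imwrite('pics/g_c.png',np.hstack([cv2.resize(a,(400,400)),cv2.resize(b,(400,400))]))
E
```

```text
time_s: 21.1
eef_pos: [0.6111, -0.1003, 0.2067]
ee_rot: [-3.137, -0.144, 1.365]
force: [0.4, 1.5, -1.7]
gripper_width: 0.659
time_s: 21.72
eef_pos: [0.6134, 0.0841, 0.2074]
ee_rot: [-3.137, -0.142, 1.365]
force: [0.2, -0.3, -2.5]
gripper_width: 0.654
time_s: 22.1
eef_pos: [0.6159, 0.0991, 0.2097]
ee_rot: [-3.142, -0.141, 1.364]
force: [-0.0, -0.9, -2.1]
gripper_width: 0.658
t 22.1 pos [0.6159 0.0991 0.2097] zaxis [ 0.029  0.138 -0.99 ] J [-0.05  0.29  1.47  0.14  1.37  0.13]
twists [-0.004  3.137]
after twist [ 0.0016  0.0033 -0.0001]
now [ 0.0016  0.0033 -0.0001]
scene lens 0.95 [398.4 216.4] [0.61670399 0.10012007 0.14625422]
scene pocket 0.85 [391.616 262.48 ] [0.61272953 0.1030826  0.008     ]
scene case 0.96 [405.824 249.6  ] [0.55928743 0.11494183 0.        ]
top pocket 0.86 [253.12 194.08] [0.62915362 0.10149107 0.008     ]
top case 0.88 [248.32 221.  ] [0.55301769 0.1142867  0.        ]
```

View pics/g_c.png

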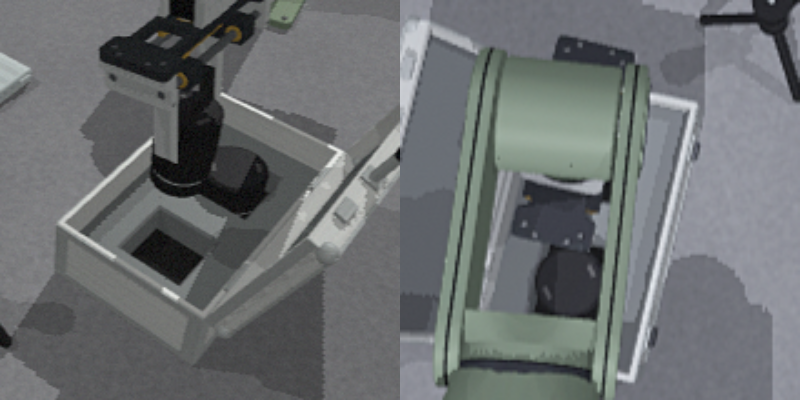

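Scene view: the upright lens hangs just behind and above the empty pocket, as it should at this height. Top view: the arm hides the pocket. I make a small correction and descend to just above the tray.

```bash
python3 -c "
from h import *
plan([.6188,.1011,.124],None,4)"
python3 -m inch '[[50,[-0.001,0.0007,0.021],0],[50,[-0.0025,0.0007,0.021],0],[50,[-0.0025,0.0007,0.021],0],[50,[-0.0025,0.0007,0.021],0],[50,[0,0,0],0]]'
python3 -c "
from h import *
plan([.6188,.1011,.124]); print(r.state()['force'])"
```

```text
t 22.5 pos [0.6164 0.0995 0.2105] zaxis [ 0.03   0.138 -0.99 ] J [-0.05  0.29  1.47  0.14  1.37  0.13]
now [-0.0025  0.0005  0.0215]
time_s: 23.12
eef_pos: [0.6179, 0.1028, 0.1238]
ee_rot: [-3.138, -0.141, 1.364]
force: [-0.7, 0.6, -3.3]
gripper_width: 0.659
t 23.12 pos [0.6179 0.1028 0.1238] zaxis [ 0.025  0.139 -0.99 ] J [-0.05  0.38  1.54  0.15  1.21  0.11]
now [-0.0015  0.0012 -0.0004]
[-0.65292341  0.60826368 -3.25940923]
```

Run:
```python
from h import *
im=save("scene","h"); a=im[190:300,340:450,::-1].copy()
k=6; a=cv2.resize(a,None,fx=k,fy=k)
P=np.array([.6195,.1015,.045]); c=[P+sx*.038*OX+sy*.038*OY for sx,sy in((1,1),(1,-1),(-1,-1),(-1,1))]
q=np.array([(proj("scene",x)-[340,190]+.5)*k for x in c]).astype(int); cv2.polylines(a,[q],True,(0,0,255),1)
cv2.imwrite('pics/h_c.png',a[:600])
```

```text
(no output)
```

View pics/h_c.png

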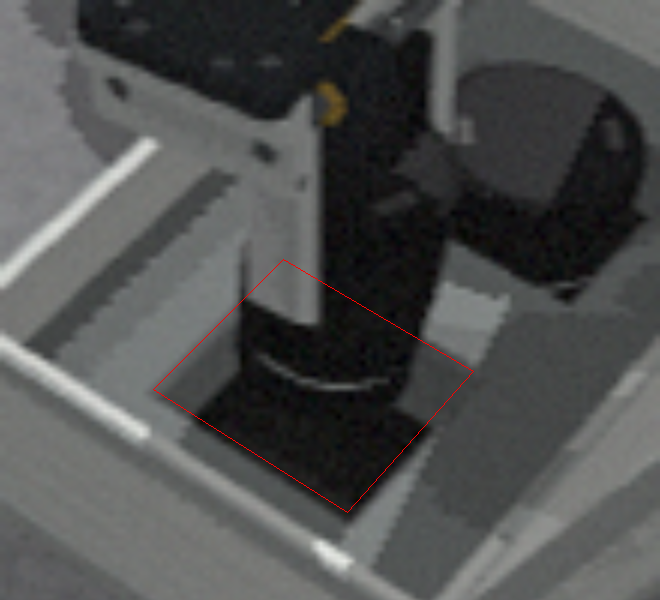

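The overlaid model of the pocket opening, corners (155,388), (283,260), (473,372) and (347,512), matches the picture within about a pixel. The lens hangs upright over it, so I lower it slowly.

```bash
python3 -m inch '[[50,[-0.0018,0.0005,0.008],0],[50,[-0.0012,0,0.008],0],[50,[-0.0012,0,0.008],0],[50,[0,0,0],0]]'
python3 -m inch '[[50,[-0.0012,0,0.008],0],[50,[-0.0009,0,0.006],0],[50,[0,0,0],0]]'
python3 -c "
from h import *
plan([.6188,.1008,.0723]); print(r.state()['force'])"
```

```text
time_s: 23.68
eef_pos: [0.6192, 0.1021, 0.1005]
ee_rot: [-3.14, -0.142, 1.365]
force: [0.1, 0.4, -2.5]
gripper_width: 0.655
time_s: 24.05
eef_pos: [0.6194, 0.102, 0.0865]
ee_rot: [-3.141, -0.142, 1.365]
force: [-0.2, 0.6, -2.9]
gripper_width: 0.657
t 24.05 pos [0.6194 0.102  0.0865] zaxis [ 0.028  0.138 -0.99 ] J [-0.05  0.42  1.56  0.15  1.14  0.09]
now [-0.0033 -0.0003  0.0139]
[-0.1642284   0.6317488  -2.89066225]
```

Inside the pocket with no contact so far. I continue in small steps.

```bash
python3 -m inch '[[50,[-0.0007,0,0.005],0],[50,[-0.0005,0,0.004],0],[50,[0,0,0],0]]'
python3 -m inch '[[50,[-0.0003,0,0.002],0],[50,[0,0,0],0]]'
python3 -m inch '[[50,[-0.0003,0,0.0015],0],[50,[0,0,0],0]]'
python3 -m inch '[[50,[-0.0003,0,0.0015],0],[50,[0,0,0],0]]'
```

```text
time_s: 24.42
eef_pos: [0.6197, 0.102, 0.0779]
ee_rot: [-3.141, -0.142, 1.365]
force: [-0.3, -0.7, -2.6]
gripper_width: 0.658
time_s: 24.68
eef_pos: [0.6201, 0.102, 0.0763]
ee_rot: [3.141, -0.142, 1.365]
force: [0.3, 0.2, -3.0]
gripper_width: 0.654
time_s: 24.92
eef_pos: [0.62, 0.1019, 0.0748]
ee_rot: [3.141, -0.142, 1.365]
force: [-0.7, -0.9, -2.1]
gripper_width: 0.655
time_s: 25.18
eef_pos: [0.6199, 0.1019, 0.0732]
ee_rot: [3.141, -0.142, 1.365]
force: [0.7, 0.3, -2.0]
gripper_width: 0.656
```

```bash
python3 -m inch '[[50,[-0.0002,0,0.0015],0],[50,[0,0,0],0],[50,[0,0,0],0]]'
python3 -m inch '[[50,[-0.0002,0,0.001],0],[50,[0,0,0],0],[50,[0,0,0],0]]'
python3 -m inch '[[50,[-0.0002,0,0.001],0],[50,[0,0,0],0],[50,[0,0,0],0]]'
```

```text
time_s: 25.55
eef_pos: [0.6203, 0.1019, 0.0723]
ee_rot: [3.14, -0.142, 1.365]
force: [-1.0, -0.3, 1.2]
gripper_width: 0.656
time_s: 25.92
eef_pos: [0.6203, 0.1019, 0.0722]
ee_rot: [3.14, -0.142, 1.365]
force: [-2.5, -0.8, 6.2]
gripper_width: 0.659
time_s: 26.3
eef_pos: [0.6204, 0.1019, 0.0722]
ee_rot: [3.14, -0.143, 1.365]
force: [-4.1, -1.3, 11.1]
gripper_width: 0.654
```

The lens bottoms at the predicted height (TCP 0.072), with force building to 11 N. I relieve that slightly, open and retreat.

```bash
python3 -m inch '[[50,[0.0002,0,-0.001],0],[66,[0,0,0],0],[72,[0,0,0],0],[85,[0,0,0],0],[100,[0,0,0],0]]' 5
python3 -m inch '[[100,[0,0,0],0],[100,[0.0014,0,-0.01],0],[100,[0.0042,0,-0.03],0],[100,[0.0056,0,-0.04],0],[100,[0.0056,0,-0.04],0]]'
python3 -m inch '[[100,[0.0056,0,-0.04],0],[100,[-0.05,0,-0.02],0],[100,[-0.05,0,0],0],[100,[-0.05,0,0],0],[100,[-0.05,0,0],0]]'
python3 -m inch '[[100,[-0.05,0,0],0],[100,[-0.03,0,0],0],[100,[0,0,0],0]]'
python3 - <<'E'
from h import *
im=save("scene","i"); t=save("top","i_t")
for n in("scene","top"):
  for nm,z in(("lens",.008),("pocket",.008),("stored_lens",.008),("handle",.294),("tripod",0),("battery_case",0),("brush",0)):
    for q in r.landmark_of(n,nm)[:1]:
      uv=np.array(q["location"])*[640,400]; print(n,nm,round(q["score"],2),uv,onz(n,uv,z))
a=im[120:340,320:540,::-1]; b=t[90:290,130:330,::-1]
cv2.imwrite('pics/i_c.png',np.hstack([cv2.resize(a,(400,400)),cv2.resize(b,(400,400))]))
E
```

```text
time_s: 26.92
eef_pos: [0.62, 0.1018, 0.0704]
ee_rot: [3.141, -0.142, 1.365]
force: [0.5, 0.5, 0.5]
gripper_width: 0.9
time_s: 27.55
eef_pos: [0.6199, 0.1015, 0.1938]
ee_rot: [3.14, -0.142, 1.365]
force: [0.7, -0.1, 0.4]
gripper_width: 1.001
time_s: 28.18
eef_pos: [0.5786, -0.0967, 0.2248]
ee_rot: [3.139, -0.142, 1.365]
force: [1.1, 0.3, 1.0]
gripper_width: 0.999
time_s: 28.55
eef_pos: [0.5621, -0.1748, 0.2128]
ee_rot: [3.141, -0.142, 1.361]
force: [-0.0, 0.8, 0.0]
gripper_width: 1.0
scene lens 0.58 [390.912 263.2  ] [0.61517045 0.10252508 0.008     ]
scene pocket 0.87 [392.832 266.88 ] [0.62203648 0.10949965 0.008     ]
scene stored_lens 0.88 [419.584 230.52 ] [0.50002906 0.12333187 0.008     ]
scene handle 0.97 [534.976 184.2  ] [0.60033655 0.28672659 0.294     ]
scene tripod 0.91 [269.184 286.12 ] [ 0.7800728  -0.08773017  0.        ]
scene battery_case 0.56 [295.68 169.  ] [ 0.44422786 -0.22913403  0.        ]
scene brush 0.66 [202.88 169.4 ] [ 0.5626613  -0.43731927  0.        ]
top lens 0.8 [254.528 200.   ] [0.61235333 0.09704358 0.008     ]
top pocket 0.75 [253.312 196.32 ] [0.6227801  0.10077364 0.008     ]
top stored_lens 0.55 [241.216 241.68 ] [0.49444496 0.13131061 0.008     ]
top handle 0.72 [146.688 200.68 ] [0.58394863 0.29293189 0.294     ]
top tripod 0.92 [319.68 141.32] [ 0.7851027 -0.0852142  0.       ]
top battery_case 0.7 [370.112 259.88 ] [ 0.44804542 -0.23142354  0.        ]
top brush 0.75 [443.392 216.4  ] [ 0.57285513 -0.43876537  0.        ]
```

View pics/i_c.png

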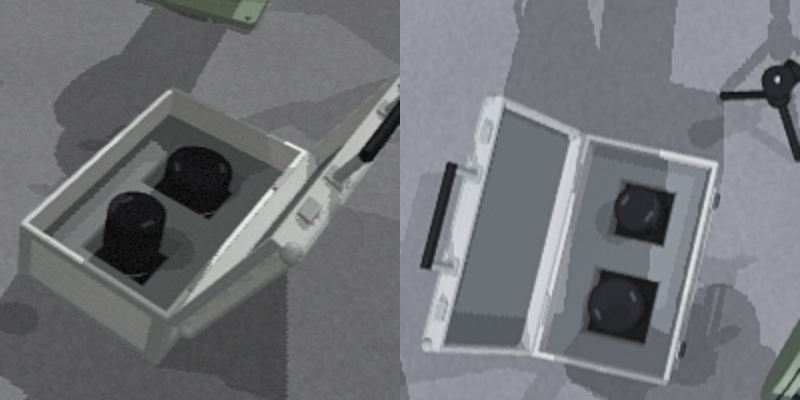

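The lens stands upright in the pocket, the lid is on its stop, and the other things have not moved. The arm is clear and still, so I hand in.

```bash
python3 -c "
from h import *
print(r.sign_off())"
```

```text
the job is handed in; nothing more can be done
None
```

The job is handed in: the case is open with its lid back on the hinge stop, and the short lens stands upright in the empty pocket. It took about 29 s of the 59 s allowed, and no verdict was reported.

**Lid:** I gripped the handle bar and walked it along its arc at about 0.8 rad/s, slowing at the end. The contact force then rose to about 10 N, which I took as the stop. The last pictures show the lid still back there.

**Lens:** I lowered it in small steps until it touched the floor at the predicted height, with up to about 11 N, and then released it. The last pictures show it upright. The networks put it 4 to 11 mm from the pocket centre, depending on the camera, against the 14 mm allowed. They are off by up to a centimetre themselves.

**Other things:** The tripod, battery case and brush were found within about 1 cm of their first positions. The stored lens was found within about 1 cm by both cameras of where it was first seen after opening. The arm ended clear of everything.

**What went wrong:** Early on I used the wrong sign for a tool turn, and the arm swung the wrong way, to the edge of its joint ranges. Joint 1 read -2.732 against the stated -2.73, and joint 2 read -0.859 against -0.86. It touched nothing and I backed it out, but I cannot rule out that this counts as passing a range. It also left the tool tilted by about 8 degrees. I worked around this by lining up the lens grip with the tilt.

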